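# Sort tooling into the spring-return shuttle and present it at the index

### The job

First, with the sliding carriage left home, put the two loose collets and the loose router bit from the table into its two bays, each in the bay that already holds its own kind, and let go of them. Then take the carriage's handle bar and pull the carriage out against its spring towards the robot until its pointer stands level with the pointer of the index block on the left rail (within 5 mm), and finish still gripping the bar and holding it steady there: the program ends while holding, since the spring pulls the carriage back if released. Keep all collets and bits in their bays, and leave the spindle nut, the nut wrench and the small round case alone.

Things in the scene. Friction and masses are not known exactly. Their poses are not given: they have to be found in the camera images.
- collet_1: spring collet, a light grey steel cone, 26 mm across the collar (its upper part) and 37 mm tall, standing upright with the wide collar on top; origin at the centre of its underside, z along its axis. Stands loose on the table and must be sorted.
- collet_2: spring collet, a light grey steel cone, 26 mm across the collar (its upper part) and 37 mm tall, standing upright with the wide collar on top; origin at the centre of its underside, z along its axis. Stands loose on the table and must be sorted.
- router_bit_1: router bit, a straight round cutter, 13 mm across and 72 mm long, lying on its side; origin at its middle on the underside (6.5 mm below its axis), own y along its length. Lies loose on the table and must be sorted.
- collet_3: spring collet, a light grey steel cone, 22 mm across the collar (its upper part) and 37 mm tall, standing upright with the wide collar on top; origin at the centre of its underside, z along its axis. Already stands in one of the two bays, near the bay's rear wall (42 mm behind the bay's centre), and shows that this is the collet bay (left or right, it varies).
- router_bit_2: router bit, a straight round cutter, 13 mm across and 72 mm long, lying on its side; origin at its middle on the underside (6.5 mm below its axis), own y along its length. Already lies across the other bay (along the bay's y), 42 mm behind the bay's centre near the rear wall, and shows that this is the bay for bits.
- left_bay (a point): centre of the inner floor of the left bay of the carriage (left seen from the robot), 20 mm above the table; x points to the carriage's rear (away from the handle), y to its left, z up. The bay is an open tray, inside 120 mm along x by 92 mm along y; its 5 mm walls rise 22 mm above this floor. Moves with the carriage.
- right_bay (a point): centre of the inner floor of the right bay of the carriage (right seen from the robot), 20 mm above the table; x points to the carriage's rear (away from the handle), y to its left, z up. The bay is an open tray, inside 120 mm along x by 92 mm along y; its 5 mm walls rise 22 mm above this floor. Moves with the carriage.
- bar_middle (a point): middle of the steel handle bar, 98 mm in front of the carriage's centre: level, 12 mm thick (x), 80 mm long (y), 14 mm high, on two end posts (60 mm free between them). This point is 80 mm above the table; own x to the carriage's rear. 53 mm of air below it; 27 mm from it to the bays' front wall, top 42 mm above the table. Can be pinched from above across its 12 mm.
- carriage (a joint): travel of the carriage from home, m; 0 = home against the rear block, grows as it is pulled along the bays' own -x, roughly towards the robot; end stop 0.11. A spring always draws it home: about 4 N at home, 0.9 N more per 10 mm (11 N at 80 mm). Bays, bar and pointer are all parts of the carriage and move with it.
- carriage_pointer (a point): tip of the small steel pointer on the carriage's left side, 40 mm above the table; axes as the bays'.
- index_pointer (a point): tip of the steel pointer on the index block (22 x 20 x 20 mm, dark thumb screw on top) clamped to the fixed left rail, 40 mm above the table; own x parallel to the rails, to the rear. It stands 40 to 80 mm in front of the carriage pointer's home place (varies); the gap between the two along x is the pull needed.
- shuttle_bed: fixed bed of the shuttle: aluminium plate 230 x 280 x 12 mm with two rails 34 mm high, from 140 mm in front of its origin to 90 mm behind; the rear block with its steel spring can is 50 mm high. Origin at table height under the centre of the two bays at home; x to the rear, y left.
- spindle_nut: spindle nut, steel ring 50 mm across, 28 mm high; origin at its underside. Bystander: leave it where it is.
- nut_wrench: spindle nut wrench, 54 x 237 x 12 mm, lying flat, long along own y. Bystander: leave it where it is.
- plug_case: small round case 45 mm across, 29 mm high, with a white lid. Bystander: leave it where it is.
Things that resemble listed ones, but are neither listed nor needed, are in the scene too. Leave any blue, orange or red look-alike of the collet_1 alone.

How it is judged:
By the outcome, as a careful person would: the job done as asked, in the order asked, and still so for the second after the job is handed in, while the arm keeps its last pose, push and grip.
It also fails if it takes over 72 s, if anything falls off the work surface, if the arm or the gripper's body presses on something with over 40 N, if the wrist force passes 120 N, or if a joint passes its speed limit or range.

### The arm

A 7-joint arm with a two-finger parallel gripper is mounted at the origin on a cart in front of the work surface, level with it; the furniture and walls round the work are solid. World frame = base frame: x ahead of the robot, y to its left, z up, the work surface at z = 0. Lengths are in mm, angles in rad, forces in N, time in s.
With the tool pointing down it reaches from about 425 to 1025 mm from the base axis. Payload 9.4 kg.
Tool frame: the origin (TCP) lies midway between the tips of the shut fingers; the grasp point (between the pads) lies 19 mm behind it; z points along the fingers, y is the line along which they close (so a half turn about z gives the same grasp; the last joint's range is limited). The gripper opens to 93 mm and grips with 3 to 60 N. Pads are 15 mm wide; open, the fingers measure 128 mm over their backs; the gripper's body (75 mm by 188 mm) begins 65 mm behind the grasp point.
Start: joints at [1.125, 0.599, -0.003, 1.599, 0.002, 0.943, -0.08], TCP at [261.35, -676.255, 218.618] pointing down, gripper open.
Joint ranges: [-2.57, 2.57], [-0.35, 1.97], [-1.29, 1.29], [0.11, 2.56], [-1.05, 4.19], [0.11, 1.86], [-2.63, 2.63]. Speed limits (rad/s): [2.22, 2.22, 3.01, 3.01, 3.14, 3.14, 3.14].

### API

Orientations are given as a rotation vector (axis times angle).
In Python, from rig import robot, viewer gives the robot as it stands.
- The arm moves only by the tool servo_tool, never from a script. Its argument "steps" is text: rows parted by semicolons, each of 7 numbers parted by spaces: the shift along the tool's x, y, z in m, then the turn, a rotation vector about the tool's x, y, z in rad, then the finger opening in m, from 0 to 0.093. In form: dx dy dz ax ay az fingers; .... A call has 1 to 12 rows; each row shifts and turns the commanded pose from where the row before left it, along the tool's axes as they then stand; what a row does not reach is not made up. A row lasts 1/10 s, in which the tool goes at most 50 mm and 8.59 degrees, less where a joint would pass 70% of its speed; a pose out of reach is approached as far as the arm can. A call is refused whole if a number of a shift passes 0.05 or a number of a turn 0.15, either way. A call with a gripper value outside its range is refused whole. The fingers move at their own pace and stop on an object; "force" is the grip in N (left out, the last holds). Time passes only in rows, so rows that do not move let the fingers close. It gives the time, the measured TCP pose, the force, the opening and the grip force at its end, in the units of the state.
- robot.get_obs(): the state, without advancing time (a new reading comes with each control period).
- viewer.snapshot(name): name is "side" or "top" or "wrist"; returns (picture, depth): 480x640x3 uint8, red, green, blue; 480x640 float32, mm along the optical axis (not along the pixel's ray), 0 where there is no reading.
- viewer.get_calibration(name): a dict with "mtx" (3x3 intrinsics, pixels), "extrinsics" (4x4, takes a point from camera to world coordinates); the wrist camera has in their place "mount" (4x4, takes a point from camera to tool coordinates, whose origin is the TCP and whose axes are the flange's). Camera axes: x right, y down, z forward; pixel columns grow to the right and rows downward; lengths in mm; the calibration is good to about 2 mm. A picture is of the moment at which its call begins: read the wrist's pose just before it. get_calibration takes no time and is no camera call.
- robot.job_done(): hands the job in; it is judged then, once.
The state is a dict: "time_s": time; "joint_pos": joint angles; "qd": joint speeds; "effort": joint torques, N m; "ee_pos": TCP position; "ee_rot": TCP orientation; "force": force on the tool from outside, world axes, zero at the start; "ft_torque": the same for the moment, N m; "width": finger opening in mm; "gripper_force": force on a finger pad.
Only numpy, scipy, OpenCV 4.12 (cv2) and the standard library are available. Lean on these libraries where they do the work, as an engineer would, in place of code of your own. Each camera call takes 0.05 s, during which the arm holds its last target. There are 200 camera calls.

## Working session

There is one attempt and no reset: what is moved stays moved. The work goes in short steps, Python scripts to look and compute and a tool call to move; the robot and the scene stay as the last step left them, time stands still between calls to the robot, and variables do not carry over. Pictures are saved under pics/ and viewed, at most 10 in all, crops included, and the job is handed in when it is done.

Besides the shell and the picture viewer there is one more tool, called after "Call:" by a JSON object that holds its "api" and its "payload". servo_tool: Moves the arm, as the interface text tells. Its arguments: {"type":"object","properties":{"steps":{"type":"string"},"force":{"type":"number"}},"required":["steps"]}

```bash
mkdir -p pics; ls
python3 - <<'E'
from rig import robot, viewer
import cv2,numpy as np
o=robot.get_obs();print(o)
for n in("top","side"):
    p,d=viewer.snapshot(n);cv2.imwrite(f"pics/{n}0.png",p[:,:,::-1]);np.save(f"{n}0.npy",d)
    c=viewer.get_calibration(n);print(n,c)
print(viewer.get_calibration("wrist"))
E
```

```text
pics
{'time_s': 0.0, 'joint_pos': array([ 1.12525243,  0.60010921, -0.00255028,  1.60011846,  0.00180633,
        0.94287662, -0.07981637]), 'qd': array([ 0.00066876, -0.00141997,  0.00128777, -0.00159383,  0.00041354,
        0.00131699,  0.00083367]), 'effort': array([ 1.18161566e-03, -7.65065932e+01,  1.49766829e+00, -2.52349412e+01,
       -5.24010253e-02,  1.69116369e-02,  1.42197364e-04]), 'ee_pos': array([ 261.20435533, -675.80118095,  217.77543618]), 'ee_rot': array([-3.08687677e+00, -5.75913463e-01,  6.49217090e-04]), 'force': array([-0.03702683,  0.55948242,  0.28788866]), 'ft_torque': array([-0.06313274,  0.07047802, -0.03576802]), 'gripper_force': 0.0, 'width': 93.06386182860942}
top {'mtx': array([[582.07626567,   0.        , 317.21259854],
       [  0.        , 582.07626567, 233.6423859 ],
       [  0.        ,   0.        ,   1.        ]]), 'extrinsics': array([[ 1.16456732e-01, -9.66411979e-01,  2.29097615e-01,
         2.56418806e+02],
       [-9.93191703e-01, -1.13975560e-01,  2.40793150e-02,
        -1.19699190e+02],
       [ 2.84099044e-03, -2.30342048e-01, -9.731
[... 461 characters left out ...]
17553065e+03],
       [-1.08841125e-02, -9.11830175e-01, -4.10423279e-01,
         5.59931008e+02],
       [ 0.00000000e+00,  0.00000000e+00,  0.00000000e+00,
         1.00000000e+00]])}
{'mtx': array([[382.45761109,   0.        , 321.44227674],
       [  0.        , 382.45761109, 237.47747521],
       [  0.        ,   0.        ,   1.        ]]), 'mount': array([[-1.48842432e-04, -9.56346703e-01, -2.92234429e-01,
         8.10555797e+01],
       [ 9.99999826e-01, -3.09153091e-04,  5.02388214e-04,
         4.03351146e-01],
       [-5.70802489e-04, -2.92234304e-01,  9.56346583e-01,
        -1.65455119e+02],
       [ 0.00000000e+00,  0.00000000e+00,  0.00000000e+00,
         1.00000000e+00]])}
```

View pics/top0.png

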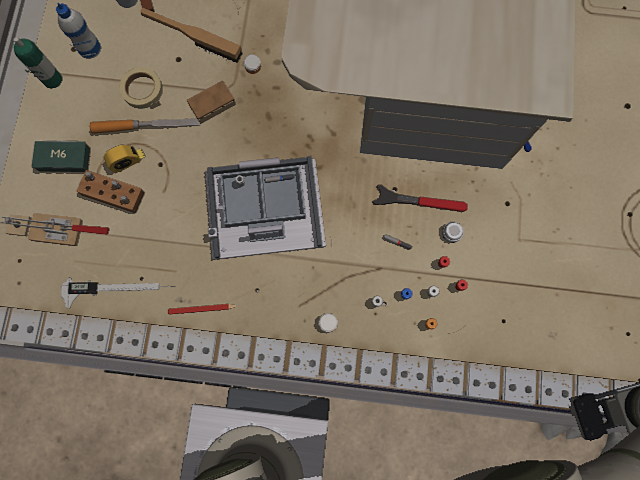

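View pics/side0.png

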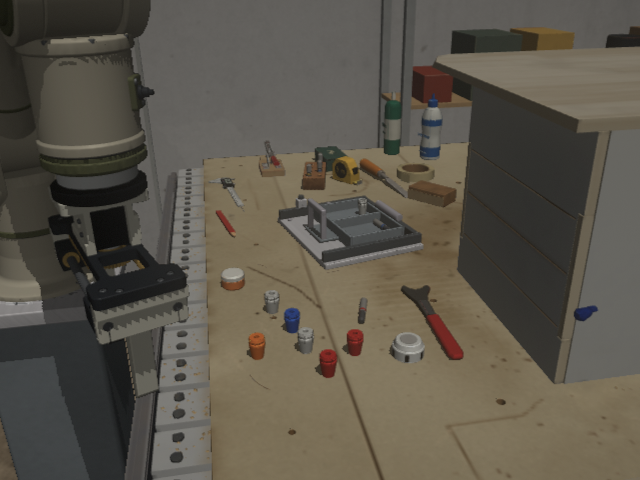

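The top view shows the carriage near (265,205), with collet_3 in the left bay (239,180) and router_bit_2 in the right bay (282,178). The loose candidates are:
- Grey/white cones at (377,301) and (433,291). These fit collet_1 and collet_2, which are light grey steel.
- Blue (406,294), orange (431,324) and red (444,262), (461,285) cones. These are decoys.
- Grey rod at (397,241), which fits router_bit_1.
- The white round object at (327,323) is the case, and the ring at (453,232) is the nut.

I'll confirm these in one enlarged crop.

```bash
cat > h.py <<'E'
import numpy as np,cv2
from rig import robot,viewer
from scipy.spatial.transform import Rotation as R
def ray(cal,uv,z,ext=None):
    E=cal["extrinsics"] if ext is None else ext
    d=E[:3,:3]@np.linalg.inv(cal["mtx"])@np.array([*uv,1.]);o=E[:3,3]
    return o+d*(z-o[2])/d[2]
def proj(cal,P,ext=None):
    E=np.linalg.inv(cal["extrinsics"] if ext is None else ext)
    q=cal["mtx"]@(E[:3,:3]@np.asarray(P,float)+E[:3,3]);return q[:2]/q[2]
def wext(o,cal):
    T=np.eye(4);T[:3,:3]=R.from_rotvec(o["ee_rot"]).as_matrix();T[:3,3]=o["ee_pos"];return T@cal["mount"]
E
python3 - <<'E'
from h import *
p=cv2.imread("pics/top0.png")
a=cv2.resize(p[145:270,195:335],(560,500),interpolation=cv2.INTER_CUBIC)
b=cv2.resize(p[225:340,360:475],(230*2,460),interpolation=cv2.INTER_CUBIC)
cv2.imwrite("pics/ca.png",a);
c=np.zeros((500,790,3),np.uint8);c[:,:400]=cv2.resize(p[150:265,200:330],(400,500)) if 0 else cv2.resize(p[150:275,205:330],(400,400),interpolation=cv2.INTER_CUBIC)[:400] if 0 else 0
c[:400,:400]=cv2.resize(p[150:265,208:323+0],(400,400),interpolation=cv2.INTER_CUBIC)
c[:390,400:]=cv2.resize(b,(390,390));cv2.imwrite("pics/crop1.png",c[:400])
cal=viewer.get_calibration("top")
for n,uv,z in[("c377",(377,301),37),("c433",(433,291),37),("bit",(397,241),13),("bay3",(239,180),57),("bit2",(282,178),33),("bar",(265,230),87),("blue",(406,294),37),("red1",(444,262),37),("red2",(461,285),37),("or",(431,324),37)]:
    print(n,ray(cal,uv,z).round(1))
E
```

```text
c377 [ 433.5 -244.6   37. ]
c433 [ 472.6 -373.9   37. ]
bit [ 589.1 -281.9   13. ]
bay3 [685.2 118.5  57. ]
bit2 [710.5  17.6  33. ]
bar [561.6  34.9  87. ]
blue [ 458.  -311.1   37. ]
red1 [ 545.2 -395.2   37. ]
red2 [ 494.6 -438.9   37. ]
or [ 394.8 -374.8   37. ]
```

View pics/crop1.png

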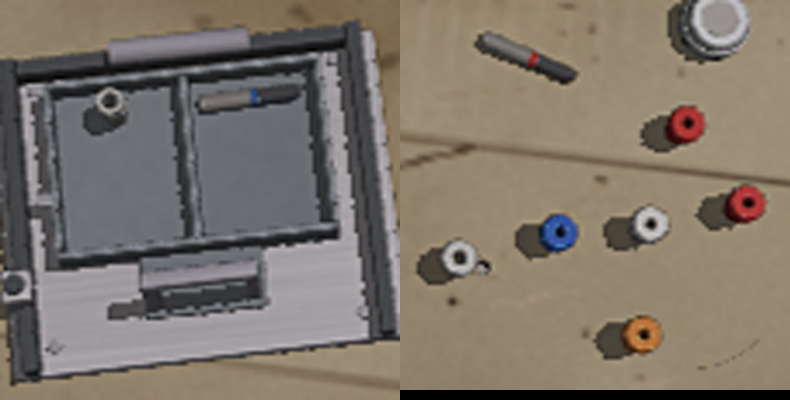

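The crop confirms it: light grey steel cones at (377,301) and (433.7,291), the loose bit running from (384,237) to (411,247), the collet bay on the left and the bit bay on the right. Next I move over the parts to measure them with the wrist camera.

Call:
{"api": "servo_tool", "payload": {"steps": "0.03 -0.021 0.001 0 0 0 0.05;0.03 -0.021 0.001 0 0 0 0.05;0.03 -0.021 0.001 0 0 0 0.05;0.03 -0.021 0.001 0 0 0 0.05;0.03 -0.021 0.001 0 0 0 0.05;0.03 -0.021 0.001 0 0 0 0.05;0.03 -0.021 0.001 0 0 0 0.05;0.03 -0.021 0.001 0 0 0 0.05;0.03 -0.021 0.001 0 0 0 0.05;0.03 -0.021 0.001 0 0 0 0.05;0.03 -0.021 0.001 0 0 0 0.05;0.03 -0.021 0.001 0 0 0 0.05"}}

```text
time_s: 1.3
ee_pos: [506.8, -310.0, 206.3]
ee_rot: [-3.088, -0.576, 0.001]
force: [0.7, 0.3, -0.1]
width: 50.0
gripper_force: 0.0
```

Call:
{"api": "servo_tool", "payload": {"steps": "0 0 0 0 0 -0.145 0.05;0 0 0 0 0 -0.145 0.05;0 0 0 0 0 -0.145 0.05;0 0 0 0 0 -0.145 0.05;0 0 0 0 0 -0.145 0.05;0 0 0 0 0 -0.145 0.05;0 0 0 0 0 -0.145 0.05;0 0 0 0 0 -0.145 0.05;0 0 0 0 0 -0.145 0.05;0 0 0 0 0 -0.145 0.05;0 0 0 0 0 0 0.05"}}

```text
time_s: 2.4
ee_pos: [505.9, -311.5, 206.2]
ee_rot: [-1.927, -2.48, -0.0]
force: [-0.1, 0.2, 0.3]
width: 49.9
gripper_force: 0.0
```

```bash
cat >> h.py <<'E'
def look(name):
    cal=viewer.get_calibration("wrist");o=robot.get_obs();p,d=viewer.snapshot("wrist")
    cv2.imwrite(f"pics/{name}.png",p[:,:,::-1]);return cal,wext(o,cal),p,d,o
def psi(o):
    M=R.from_rotvec(o["ee_rot"]).as_matrix();return np.degrees(np.arctan2(M[1,0],M[0,0]))
def delta(P,o=None):
    o=o or robot.get_obs();M=R.from_rotvec(o["ee_rot"]).as_matrix()
    return (M.T@(np.asarray(P)-o["ee_pos"])).round(1)
E
python3 - <<'E'
from h import *
cal,E,p,d,o=look("w1");np.savez("w1",E=E,d=d)
print(o["time_s"],o["ee_pos"],psi(o),o["joint_pos"],R.from_rotvec(o["ee_rot"]).as_matrix()[:,2])
for P in[(433.5,-244.6,37),(472.6,-373.9,37),(589,-282,13)]:print(proj(cal,P,E))
E
```

```text
2.4 [ 505.93024683 -311.54117846  206.19841326] 104.30985048972163 [ 0.75248498  0.48684476 -0.42504445  1.90001736  0.26869753  0.8112902
  0.43416334] [-5.78053836e-04  6.65305873e-04 -9.99999612e-01]
[258.04547765 118.62351242]
[271.32189947 269.17099049]
[414.34429659 200.85776333]
```

View pics/w1.png

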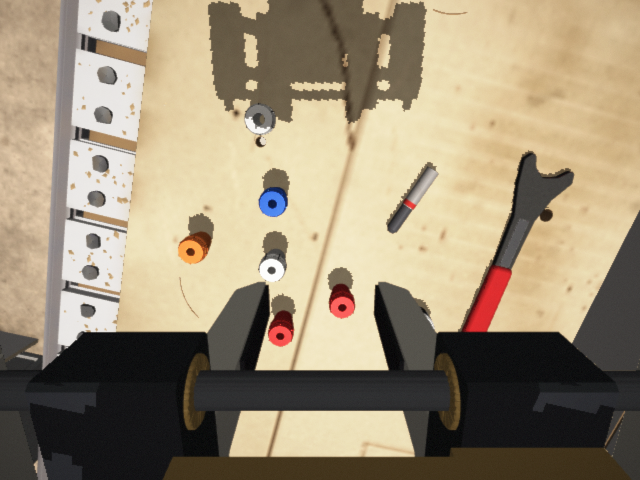

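The wrist view shows the grey collets at (259,119) and (272,269), the bit from (432,167) to (393,229), and decoys at (273,203), (194,249), (342,303) and (281,329). Next I refine these positions with masks.

Run:
```python
from h import *
z=np.load("w1.npz");E=z["E"];d=z["d"];cal=viewer.get_calibration("wrist")
v,u=np.mgrid[:480,:640];K=np.linalg.inv(cal["mtx"])
P=(np.dstack([u,v,np.ones_like(u)])@K.T)*d[...,None]@E[:3,:3].T+E[:3,3]
print("table z",np.median(P[130:160,330:380,2]))
for n,(x,y),r in[("A",(259,119),24),("B",(272,269),24)]:
    m=((P[...,2]>32)&(P[...,2]<42)&(np.hypot(u-x,v-y)<r)).astype(np.uint8)
    c=max(cv2.findContours(m,0,2)[0],key=cv2.contourArea);(cc,rr)=cv2.minEnclosingCircle(c)
    print(n,cc,rr,ray(cal,cc,37,E).round(1),"z",np.median(P[...,2][m>0]),"diam",2*rr*np.median(d[m>0])/cal["mtx"][0,0])
m=((P[...,2]>5)&(P[...,2]<20)&(np.hypot(u-412,v-199)<50)).astype(np.uint8)
c=max(cv2.findContours(m,0,2)[0],key=cv2.contourArea);r=cv2.minAreaRect(c);b=cv2.boxPoints(r)
W=np.array([ray(cal,q,9,E) for q in b]);e=[W[1]-W[0],W[2]-W[1]];print("bit",W.mean(0),[np.linalg.norm(k) for k in e],[np.degrees(np.arctan2(k[1],k[0])) for k in e])
# top view
ct=viewer.get_calibration("top")
d=np.load("top0.npy");K=np.linalg.inv(ct["mtx"]);T=ct["extrinsics"]
P=(np.dstack([u,v,np.ones_like(u)])@K.T)*d[...,None]@T[:3,:3].T+T[:3,3]
print("top table",np.median(P[270:290,200:250,2]))
for n,(x,y) in[("A",(377,301)),("B",(433.7,291))]:
    m=(P[...,2]>28)&(np.hypot(u-x,v-y)<12);print(n,ray(ct,(u[m].mean(),v[m].mean()),35),m.sum())
m=((P[...,2]>4)&(P[...,2]<25)&(np.hypot(u-397,v-242)<22)).astype(np.uint8)
c=max(cv2.findContours(m,0,2)[0],key=cv2.contourArea);b=cv2.boxPoints(cv2.minAreaRect(c))
W=np.array([ray(ct,q,9) for q in b]);e=[W[1]-W[0],W[2]-W[1]];print("bit",W.mean(0),[np.linalg.norm(k) for k in e],[np.degrees(np.arctan2(k[1],k[0])) for k in e])
# walls tops z 38..46
m=((P[...,2]>37)&(P[...,2]<47)&(u>215)&(u<315)&(v>160)&(v<230)).astype(np.uint8)
c=max(cv2.findContours(m,0,2)[0],key=cv2.contourArea);b=cv2.boxPoints(cv2.minAreaRect(c))
W=np.array([ray(ct,q,42) for q in b]);e=[W[1]-W[0],W[2]-W[1]];print("carr",b,W.mean(0),[np.linalg.norm(k) for k in e],[np.degrees(np.arctan2(k[1],k[0])) for k in e])
m=((P[...,2]>80)&(P[...,2]<95)&(u>230)&(u<300)&(v>210)&(v<250)).astype(np.uint8)
c=max(cv2.findContours(m,0,2)[0],key=cv2.contourArea);b=cv2.boxPoints(cv2.minAreaRect(c))
W=np.array([ray(ct,q,87) for q in b]);e=[W[1]-W[0],W[2]-W[1]];print("bar",W.mean(0),[np.linalg.norm(k) for k in e],[np.degrees(np.arctan2(k[1],k[0])) for k in e])
```

```text
table z -0.6490493147096572
A (258.653076171875, 118.95918273925781) 16.044658660888672 [ 434.  -244.7   37. ] z 36.11169601624766 diam 26.902141342326395
B (271.5660400390625, 268.9056701660156) 13.596331596374512 [ 472.8 -373.6   37. ] z 36.277310793581535 diam 25.579198062094225
bit [ 586.96821939 -283.73925074    9.        ] [np.float64(71.56671919103638), np.float64(12.856751530797212)] [np.float64(72.22190249737471), np.float64(-18.94148012886228)]
top table 0.19282284991538745
A [ 434.39533255 -245.16306724   35.        ] 85
B [ 473.8955564  -374.77318012   35.        ] 94
bit [ 589.61079279 -284.70672011    9.        ] [np.float64(18.451107971075803), np.float64(75.83924897851686)] [np.float64(-15.891373182201338), np.float64(-105.85371552482488)]
carr [[213.2561  174.30489]
 [300.07318 164.65855]
 [305.7683  215.91466]
 [218.95123 225.56099]] [658.17813096  65.53223371  42.        ] [np.float64(215.56249599907727), np.float64(132.32736785692003)] [np.float64(-76.54756625783419), np.float64(-166.92882398535156)]
bar [564.35591182  36.41078185  87.        ] [np.float64(78.27548329654766), np.float64(13.041177069478454)] [np.float64(-76.72099419047225), np.float64(-166.35304502194964)]
```

Measured values agree: the collets are at (434,-245) and (473,-374), about 26 mm across and 36 mm high, and the carriage yaw is about 13.4°. Picking collet B.

Call:
{"api": "servo_tool", "payload": {"steps": "-0.0131 -0.0118 0.0265 0 0 0 0.05;-0.0131 -0.0118 0.0265 0 0 0 0.05;-0.0131 -0.0118 0.0265 0 0 0 0.05;-0.0131 -0.0118 0.0265 0 0 0 0.05;0 0 0 0 0 0 0.05;0 0 0 0 0 0 0.05", "force": 25}}

```text
time_s: 3.05
ee_pos: [473.7, -373.3, 100.7]
ee_rot: [-1.932, -2.476, -0.0]
force: [-0.5, 0.8, 0.2]
width: 50.1
gripper_force: 0.0
```

Run:
```python
from h import *
print(delta((473.3,-374,11)),psi(robot.get_obs()))
```

```text
[-0.7 -0.5 89.7] 104.06293432366269
```

Call:
{"api": "servo_tool", "payload": {"steps": "0 0 0.018 0 0 0 0.05;0 0 0.018 0 0 0 0.05;0 0 0.018 0 0 0 0.05;0 0 0.018 0 0 0 0.05;0 0 0.0175 0 0 0 0.05;0 0 0 0 0 0 0.05;0 0 0 0 0 0 0.015;0 0 0 0 0 0 0.015;0 0 0 0 0 0 0.015;0 0 0 0 0 0 0.015;0 0 0 0 0 0 0.015", "force": 25}}

```text
time_s: 4.15
ee_pos: [473.7, -374.2, 11.9]
ee_rot: [1.929, 2.478, -0.0]
force: [-0.6, 1.1, 6.0]
width: 23.8
gripper_force: 25.0
```

Call:
{"api": "servo_tool", "payload": {"steps": "0 0 0 0 0 0 0.015;0 0 -0.03 0 0 0 0.015;0 0 -0.03 0 0 0 0.015;0 0 -0.03 0 0 0 0.015;0 0 -0.03 0 0 0 0.015;0 0 -0.01 0 0 0 0.015;0 0 0 0 0 0 0.015"}}

```text
time_s: 4.85
ee_pos: [473.8, -374.4, 142.4]
ee_rot: [1.929, 2.477, -0.0]
force: [0.8, 0.2, -0.7]
width: 24.1
gripper_force: 25.0
```

Run:
```python
from h import *
th=np.radians(13.35);X=np.array([np.cos(th),np.sin(th)]);Y=np.array([-X[1],X[0]]);C=np.array([659,59.])
T=C+48.5*Y-18*X-20*Y; print(T,delta((*T,140)),psi(robot.get_obs()))
```

```text
[634.90578169  82.57368541] [403.6 268.1   1.9] 104.18025663980521
```

Call:
{"api": "servo_tool", "payload": {"steps": "0.0336 0.0223 0 0 0 0 0.015;0.0336 0.0223 0 0 0 0 0.015;0.0336 0.0223 0 0 0 0 0.015;0.0336 0.0223 0 0 0 0 0.015;0.0336 0.0223 0 0 0 0 0.015;0.0336 0.0223 0 0 0 0 0.015;0.0336 0.0223 0 0 0 0 0.015;0.0336 0.0223 0 0 0 0 0.015;0.0336 0.0223 0 0 0 0 0.015;0.0336 0.0223 0 0 0 0 0.015;0.0336 0.0223 0 0 0 0 0.015;0.0336 0.0223 0 0 0 0 0.015"}}

```text
time_s: 6.05
ee_pos: [633.3, 84.1, 139.0]
ee_rot: [-1.928, -2.478, 0.003]
force: [0.2, -0.1, -1.1]
width: 24.0
gripper_force: 25.0
```

Call:
{"api": "servo_tool", "payload": {"steps": "0 0 0 0 0 0 0.015;0 0 0 0 0 0 0.015"}}

```text
time_s: 6.25
ee_pos: [632.9, 83.8, 139.1]
ee_rot: [-1.925, -2.48, 0.003]
force: [-1.0, -0.4, -0.6]
width: 24.1
gripper_force: 25.0
```

Run:
```python
from h import *
cal,E,p,d,o=look("w2");np.savez("w2",E=E,d=d)
print(o["time_s"],o["ee_pos"],psi(o),o["joint_pos"])
th=np.radians(13.35);X=np.array([np.cos(th),np.sin(th)]);Y=np.array([-X[1],X[0]]);C=np.array([659,59.])
for s in(1,-1):
  for a,b in((60,46),(60,-46),(-60,46),(-60,-46)):print(s,a,b,proj(cal,(*(C+s*48.5*Y+a*X+b*Y),42),E).round())
```

```text
6.25 [632.94193516  83.79527142 139.09175868] 104.34752982092941 [ 0.01216838  0.60946542 -0.3528966   1.85748531  0.30074837  0.72965981
 -0.25845453]
1 60 46 [443. 149.]
1 60 -46 [429. 276.]
1 -60 46 [264. 146.]
1 -60 -46 [267. 273.]
-1 60 46 [429. 282.]
-1 60 -46 [418. 387.]
-1 -60 46 [267. 280.]
-1 -60 -46 [270. 384.]
```

View pics/w2.png

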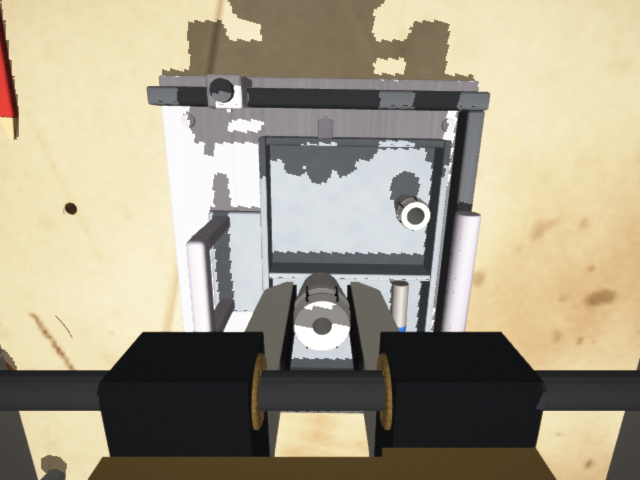

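The wrist view has the bay's inner corners where predicted, within about 2 mm (for example (441,147) against (443,149)). collet_3 is at (414,213), the held collet is at (322,325), the carriage pointer is near (326,128) and the index block is at (230,90). Next I check the held collet's height.

Run:
```python
from h import *
z=np.load("w2.npz");E=z["E"];d=z["d"];cal=viewer.get_calibration("wrist")
v,u=np.mgrid[:480,:640];K=np.linalg.inv(cal["mtx"])
P=(np.dstack([u,v,np.ones_like(u)])@K.T)*d[...,None]@E[:3,:3].T+E[:3,3]
m=np.hypot(u-322,v-326)<22;q=P[m];q=q[q[:,2]>130];print("top z",np.percentile(q[:,2],[5,50,95]))
A=np.c_[q[:,:2],np.ones(len(q))];k=np.abs(q[:,2]-np.median(q[:,2]))<4
print("slope",np.linalg.lstsq(A[k],q[k,2],rcond=None)[0][:2],q[k].mean(0))
for y,x in((290,322),(300,322),(282,322)):print(P[y,x])
print(delta((634.9,82.6,32)))
```

```text
top z [155.0959328  163.33611319 164.41738601]
slope [-0.03295495  0.01048629] [633.04051648  82.96869343 163.33030803]
[629.83140601  95.36509196 155.26104166]
[629.91283786  95.12546352 164.25604636]
[629.74706796  95.6262378  147.43309655]
[ -0.    2.4 107.3]
```

Call:
{"api": "servo_tool", "payload": {"steps": "0 0.0024 0.02 0 0 0 0.015;0 0 0.02 0 0 0 0.015;0 0 0.02 0 0 0 0.015;0 0 0.02 0 0 0 0.015;0 0 0.015 0 0 0 0.015;0 0 0.0075 0 0 0 0.015;0 0 0.004 0 0 0 0.015;0 0 0 0 0 0 0.015"}}

```text
time_s: 7.1
ee_pos: [636.1, 83.0, 34.4]
ee_rot: [-1.93, -2.479, 0.0]
force: [0.4, -0.8, -0.1]
width: 23.9
gripper_force: 25.0
```

Call:
{"api": "servo_tool", "payload": {"steps": "0 0 0 0 0 0 0.036;0 0 0 0 0 0 0.036;0 0 0 0 0 0 0.036;0 0 -0.01 0 0 0 0.036;0 0 -0.02 0 0 0 0.036;0 0 -0.03 0 0 0 0.036;0 0 -0.03 0 0 0 0.036;0 0 -0.018 0 0 0 0.05;0 0 0 0 0 0 0.05"}}

```text
time_s: 8.0
ee_pos: [637.7, 83.7, 146.3]
ee_rot: [1.928, 2.476, 0.006]
force: [0.4, -0.5, -0.2]
width: 47.4
gripper_force: 0.0
```

Run:
```python
from h import *
o=robot.get_obs();print(o["time_s"],delta((434.2,-244.9,100)),psi(o))
```

```text
8.0 [-268.6 -278.1   44.9] 104.19538423749455
```

Call:
{"api": "servo_tool", "payload": {"steps": "-0.0224 -0.0232 0 0 0 0 0.05;-0.0224 -0.0232 0 0 0 0 0.05;-0.0224 -0.0232 0 0 0 0 0.05;-0.0224 -0.0232 0 0 0 0 0.05;-0.0224 -0.0232 0 0 0 0 0.05;-0.0224 -0.0232 0 0 0 0 0.05;-0.0224 -0.0232 0.007 0 0 0 0.05;-0.0224 -0.0232 0.007 0 0 0 0.05;-0.0224 -0.0232 0.007 0 0 0 0.05;-0.0224 -0.0232 0.007 0 0 0 0.05;-0.0224 -0.0232 0.007 0 0 0 0.05;-0.0224 -0.0232 0.007 0 0 0 0.05"}}

```text
time_s: 9.2
ee_pos: [431.2, -246.4, 100.1]
ee_rot: [-1.929, -2.479, 0.0]
force: [0.4, -0.9, -0.5]
width: 50.7
gripper_force: 0.0
```

Call:
{"api": "servo_tool", "payload": {"steps": "0 0 0 0 0 0 0.05;0 0 0 0 0 0 0.05;0 0 0 0 0 0 0.05"}}

```text
time_s: 9.5
ee_pos: [432.9, -244.8, 100.7]
ee_rot: [1.928, 2.48, 0.001]
force: [-0.1, -0.3, -0.5]
width: 50.1
gripper_force: 0.0
```

Run:
```python
from h import *
o=robot.get_obs();print(o["time_s"],delta((434.2,-244.9,11)),psi(o),o["ee_pos"])
```

```text
9.5 [-0.5  1.2 89.7] 104.267642458186 [ 432.88292753 -244.75314749  100.65110525]
```

Call:
{"api": "servo_tool", "payload": {"steps": "-0.0005 0.0012 0.018 0 0 0 0.05;0 0 0.018 0 0 0 0.05;0 0 0.018 0 0 0 0.05;0 0 0.018 0 0 0 0.05;0 0 0.0175 0 0 0 0.05;0 0 0 0 0 0 0.05;0 0 0 0 0 0 0.015;0 0 0 0 0 0 0.015;0 0 0 0 0 0 0.015;0 0 0 0 0 0 0.015;0 0 0 0 0 0 0.015", "force": 25}}

```text
time_s: 10.6
ee_pos: [433.9, -246.0, 11.8]
ee_rot: [1.929, 2.478, 0.001]
force: [1.0, 1.7, 6.7]
width: 23.8
gripper_force: 25.0
```

Call:
{"api": "servo_tool", "payload": {"steps": "0 0 0 0 0 0 0.015;0 0 -0.03 0 0 0 0.015;0 0 -0.03 0 0 0 0.015;0 0 -0.03 0 0 0 0.015;0 0 -0.03 0 0 0 0.015;0 0 -0.01 0 0 0 0.015;0 0 0 0 0 0 0.015"}}

```text
time_s: 11.3
ee_pos: [433.9, -246.4, 142.3]
ee_rot: [1.929, 2.476, 0.0]
force: [1.0, -0.8, -1.7]
width: 23.9
gripper_force: 25.0
```

Run:
```python
from h import *
th=np.radians(13.35);X=np.array([np.cos(th),np.sin(th)]);Y=np.array([-X[1],X[0]]);C=np.array([659,59.])
T=C+48.5*Y-18*X+20*Y; print(T,delta((*T,140)),psi(robot.get_obs()))
```

```text
[625.66982536 121.49279525] [309.8 275.9   2.2] 104.15687423796487
```

Call:
{"api": "servo_tool", "payload": {"steps": "0.0258 0.023 0 0 0 0 0.015;0.0258 0.023 0 0 0 0 0.015;0.0258 0.023 0 0 0 0 0.015;0.0258 0.023 0 0 0 0 0.015;0.0258 0.023 0 0 0 0 0.015;0.0258 0.023 0 0 0 0 0.015;0.0258 0.023 0 0 0 0 0.015;0.0258 0.023 0 0 0 0 0.015;0.0258 0.023 0 0 0 0 0.015;0.0258 0.023 0 0 0 0 0.015;0.0258 0.023 0 0 0 0 0.015;0.0258 0.023 0 0 0 0 0.015"}}

```text
time_s: 12.5
ee_pos: [624.8, 123.2, 138.8]
ee_rot: [-1.929, -2.478, 0.004]
force: [0.1, -0.5, -0.9]
width: 24.0
gripper_force: 25.0
```

Call:
{"api": "servo_tool", "payload": {"steps": "0 0 0 0 0 0 0.015;0 0 0 0 0 0 0.015;0 0 0 0 0 0 0.015"}}

```text
time_s: 12.8
ee_pos: [624.2, 120.6, 139.7]
ee_rot: [-1.93, -2.478, 0.004]
force: [-0.4, -0.9, -0.6]
width: 23.8
gripper_force: 25.0
```

Run:
```python
from h import *
o=robot.get_obs();print(o["time_s"],delta((625.7,121.5,32)),psi(o),o["ee_pos"])
```

```text
12.8 [  0.6   2.  107.7] 104.16039180099744 [624.16657047 120.63838268 139.69936105]
```

Call:
{"api": "servo_tool", "payload": {"steps": "0.0005 0.002 0.02 0 0 0 0.015;0 0 0.02 0 0 0 0.015;0 0 0.02 0 0 0 0.015;0 0 0.02 0 0 0 0.015;0 0 0.015 0 0 0 0.015;0 0 0.008 0 0 0 0.015;0 0 0.004 0 0 0 0.015;0 0 0 0 0 0 0.015;0 0 0 0 0 0 0.015"}}

```text
time_s: 13.7
ee_pos: [627.3, 123.1, 34.7]
ee_rot: [1.929, 2.479, 0.001]
force: [-0.5, 0.4, -0.4]
width: 23.8
gripper_force: 25.0
```

Call:
{"api": "servo_tool", "payload": {"steps": "0 0 0 0 0 0 0.036;0 0 0 0 0 0 0.036;0 0 0 0 0 0 0.036;0 0 -0.01 0 0 0 0.036;0 0 -0.02 0 0 0 0.036;0 0 -0.03 0 0 0 0.036;0 0 -0.03 0 0 0 0.036;0 0 -0.018 0 0 0 0.05;0 0 0 0 0 0 0.05"}}

```text
time_s: 14.6
ee_pos: [628.4, 123.5, 145.6]
ee_rot: [1.928, 2.476, 0.006]
force: [-1.0, -0.3, -0.5]
width: 47.2
gripper_force: 0.0
```

Run:
```python
from h import *
o=robot.get_obs();print(o["time_s"],delta((588,-284,120)),psi(o))
```

```text
14.6 [-385.2 -139.3   24.9] 104.19401109560245
```

Call:
{"api": "servo_tool", "payload": {"steps": "-0.0321 -0.0116 0 0 0 0 0.05;-0.0321 -0.0116 0 0 0 0 0.05;-0.0321 -0.0116 0 0 0 0 0.05;-0.0321 -0.0116 0 0 0 0 0.05;-0.0321 -0.0116 0 0 0 0 0.05;-0.0321 -0.0116 0 0 0 0 0.05;-0.0321 -0.0116 0 0 0 0 0.05;-0.0321 -0.0116 0 0 0 0 0.05;-0.0321 -0.0116 0 0 0 0 0.05;-0.0321 -0.0116 0 0 0 0 0.05;-0.0321 -0.0116 0 0 0 0 0.05;-0.0321 -0.0116 0 0 0 0 0.05"}}

```text
time_s: 15.8
ee_pos: [585.8, -285.8, 141.5]
ee_rot: [-1.929, -2.478, 0.0]
force: [-0.1, 0.2, -0.6]
width: 49.8
gripper_force: 0.0
```

Call:
{"api": "servo_tool", "payload": {"steps": "0 0 0 0 0 0.138 0.04;0 0 0 0 0 0.138 0.04;0 0 0 0 0 0.138 0.04;0 0 0 0 0 0.138 0.04;0 0 0 0 0 0 0.04;0 0 0 0 0 0 0.04"}}

```text
time_s: 16.4
ee_pos: [586.3, -284.2, 141.7]
ee_rot: [-2.528, -1.865, 0.001]
force: [0.5, -0.0, 0.5]
width: 40.1
gripper_force: 0.0
```

Run:
```python
from h import *
cal,E,p,d,o=look("w3")
v,u=np.mgrid[:480,:640];K=np.linalg.inv(cal["mtx"])
P=(np.dstack([u,v,np.ones_like(u)])@K.T)*d[...,None]@E[:3,:3].T+E[:3,3]
m=((P[...,2]>4.5)&(P[...,2]<20)&(np.hypot(P[...,0]-588,P[...,1]+284)<50)).astype(np.uint8)
c=max(cv2.findContours(m,0,2)[0],key=cv2.contourArea);b=cv2.boxPoints(cv2.minAreaRect(c))
W=np.array([ray(cal,q,9,E) for q in b]);e=[W[1]-W[0],W[2]-W[1]];print("bit",b,W.mean(0),[np.linalg.norm(k) for k in e],[np.degrees(np.arctan2(k[1],k[0])) for k in e])
print(o["time_s"],o["ee_pos"],psi(o),delta((588,-284,-6.5),o),delta((*W.mean(0)[:2],-6.5),o))
```

```text
bit [[316. 180.]
 [331. 180.]
 [331. 266.]
 [316. 266.]] [ 587.86087528 -283.98567781    9.        ] [np.float64(11.690532044288954), np.float64(71.73020146067753)] [np.float64(-17.164749776314633), np.float64(-106.75585858712171)]
16.4 [ 586.31316316 -284.21062163  141.7087979 ] 72.83376182755482 [  0.7   1.7 148.2] [  0.7   1.5 148.2]
```

Call:
{"api": "servo_tool", "payload": {"steps": "0.0007 0.0016 0.025 0 0 0 0.04;0 0 0.025 0 0 0 0.04;0 0 0.025 0 0 0 0.04;0 0 0.025 0 0 0 0.04;0 0 0.018 0 0 0 0.04;0 0 0.012 0 0 0 0.04;0 0 0.007 0 0 0 0.04;0 0 0 0 0 0 0.04;0 0 0 0 0 0 0.04", "force": 30}}

```text
time_s: 17.35
ee_pos: [588.7, -284.4, 5.7]
ee_rot: [2.531, 1.86, 0.001]
force: [0.8, -0.4, 0.7]
width: 40.1
gripper_force: 0.0
```

Call:
{"api": "servo_tool", "payload": {"steps": "0 0 0.002 0 0 0 0.04;0 0 0 0 0 0 0.005;0 0 0 0 0 0 0.005;0 0 0 0 0 0 0.005;0 0 0 0 0 0 0.005;0 0 0 0 0 0 0.005", "force": 30}}

```text
time_s: 17.95
ee_pos: [588.3, -284.3, 3.2]
ee_rot: [2.532, 1.859, 0.0]
force: [-0.0, 0.0, 1.1]
width: 11.2
gripper_force: 30.0
```

Call:
{"api": "servo_tool", "payload": {"steps": "0 0 0 0 0 0 0.005;0 0 -0.03 0 0 0 0.005;0 0 -0.03 0 0 0 0.005;0 0 -0.03 0 0 0 0.005;0 0 -0.03 0 0 0 0.005;0 0 -0.015 0 0 0 0.005;0 0 0 0 0 -0.138 0.005;0 0 0 0 0 -0.138 0.005;0 0 0 0 0 -0.138 0.005;0 0 0 0 0 -0.125 0.005;0 0 0 0 0 0 0.005"}}

```text
time_s: 19.05
ee_pos: [587.7, -284.4, 137.2]
ee_rot: [-1.943, -2.467, 0.0]
force: [-0.2, -0.9, -1.1]
width: 11.0
gripper_force: 30.0
```

Run:
```python
from h import *
th=np.radians(13.35);X=np.array([np.cos(th),np.sin(th)]);Y=np.array([-X[1],X[0]]);C=np.array([659,59.])
T=C-48.5*Y-10*X; o=robot.get_obs();print(T,delta((*T,140)),psi(o),o["width"])
```

```text
[660.46881959   9.50159024] [268.7 139.6  -2.6] 103.5449622073647 11.019172824361576
```

Call:
{"api": "servo_tool", "payload": {"steps": "0.0269 0.014 0 0 0 0 0.005;0.0269 0.014 0 0 0 0 0.005;0.0269 0.014 0 0 0 0 0.005;0.0269 0.014 0 0 0 0 0.005;0.0269 0.014 0 0 0 0 0.005;0.0269 0.014 0 0 0 0 0.005;0.0269 0.014 0 0 0 0 0.005;0.0269 0.014 0 0 0 0 0.005;0.0269 0.014 0 0 0 0 0.005;0.0269 0.014 0 0 0 0 0.005;0 0 0 0 0 0 0.005;0 0 0 0 0 0 0.005"}}

```text
time_s: 20.25
ee_pos: [661.5, 10.7, 137.6]
ee_rot: [-1.947, -2.465, 0.001]
force: [-0.7, -1.0, -1.1]
width: 11.0
gripper_force: 30.0
```

Run:
```python
from h import *
cal,E,p,d,o=look("w4");np.savez("w4",E=E,d=d)
print(o["time_s"],delta((660.5,9.5,24),o),psi(o),o["ee_pos"],o["width"])
```

```text
20.25 [ -0.9  -1.2 113.6] 103.40676823184575 [661.52148039  10.68424928 137.56376838] 11.016561327297813
```

View pics/w4.png

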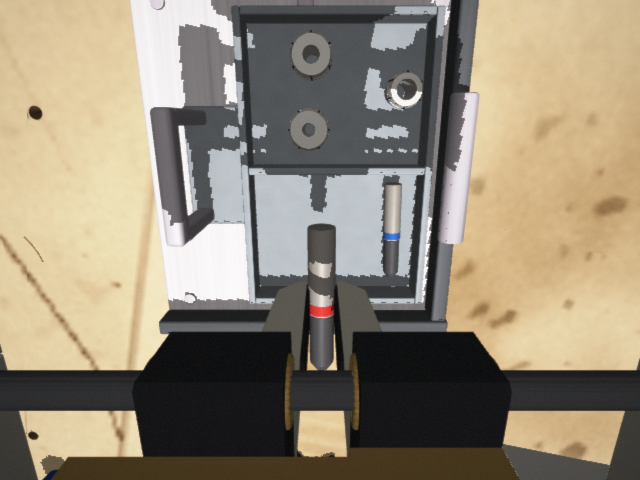

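Both collets stand upright in the left bay at (311,53) and (309,130). The bit is held level over the right bay at (321,295). Lowering it.

Call:
{"api": "servo_tool", "payload": {"steps": "-0.001 -0.001 0.025 0 0 0 0.005;0 0 0.025 0 0 0 0.005;0 0 0.025 0 0 0 0.005;0 0 0.02 0 0 0 0.005;0 0 0.01 0 0 0 0.005;0 0 0.006 0 0 0 0.005;0 0 0.0025 0 0 0 0.005;0 0 0 0 0 0 0.005;0 0 0 0 0 0 0.005"}}

```text
time_s: 21.2
ee_pos: [661.5, 8.6, 25.4]
ee_rot: [1.946, 2.465, 0.001]
force: [-0.1, 0.1, -0.4]
width: 11.1
gripper_force: 30.0
```

Call:
{"api": "servo_tool", "payload": {"steps": "0 0 0.0015 0 0 0 0.005;0 0 0 0 0 0 0.03;0 0 0 0 0 0 0.03;0 0 0 0 0 0 0.03;0 0 -0.01 0 0 0 0.03;0 0 -0.025 0 0 0 0.03;0 0 -0.03 0 0 0 0.03;0 0 -0.03 0 0 0 0.03;0 0 -0.03 0 0 0 0.03;0 0 0 0 0 0 0.04;0 0 0 0 0 0 0.04"}}

```text
time_s: 22.3
ee_pos: [661.3, 8.6, 149.3]
ee_rot: [1.945, 2.465, 0.002]
force: [0.2, -0.7, 0.4]
width: 38.6
gripper_force: 0.0
```

Run:
```python
from h import *
o=robot.get_obs();print(o["time_s"],delta((564.4,36.4,140),o),psi(o),o["ee_pos"])
```

```text
22.3 [ 49.6 -87.8   9.1] 103.45813002923582 [661.3431294    8.58337662 149.29716136]
```

Call:
{"api": "servo_tool", "payload": {"steps": "0.0165 -0.0293 0.002 0 0 0 0.04;0.0165 -0.0293 0.002 0 0 0 0.04;0.0165 -0.0293 0.003 0 0 0 0.04;0 0 0 0 0 0 0.04;0 0 0 0 0 0 0.04"}}

```text
time_s: 22.8
ee_pos: [563.5, 36.4, 140.6]
ee_rot: [-1.944, -2.467, 0.002]
force: [0.1, -0.1, 0.6]
width: 40.0
gripper_force: 0.0
```

Run:
```python
from h import *
cal,E,p,d,o=look("w5");np.savez("w5",E=E,d=d)
v,u=np.mgrid[:480,:640];K=np.linalg.inv(cal["mtx"])
P=(np.dstack([u,v,np.ones_like(u)])@K.T)*d[...,None]@E[:3,:3].T+E[:3,3]
m=((P[...,2]>82)&(P[...,2]<92)&(v<320)).astype(np.uint8)
c=max(cv2.findContours(m,0,2)[0],key=cv2.contourArea);b=cv2.boxPoints(cv2.minAreaRect(c))
W=np.array([ray(cal,q,87,E) for q in b]);e=[W[1]-W[0],W[2]-W[1]];print("bar",b,W.mean(0),[np.linalg.norm(k) for k in e],[np.degrees(np.arctan2(k[1],k[0])) for k in e])
print(o["time_s"],o["ee_pos"],psi(o))
z=np.load("w2.npz");p2=cv2.imread("pics/w2.png")
a=cv2.resize(p2[70:150,190:360],(680,320),interpolation=cv2.INTER_CUBIC)
b=p[:,:,::-1][0:270,100:640]
cc=np.zeros((590,680,3),np.uint8);cc[:320]=a;cc[320:,:540]=b;cv2.imwrite("pics/ptr.png",cc)
```

```text
bar [[314. 315.]
 [314. 192.]
 [334. 192.]
 [334. 315.]] [563.97903911  38.56270997  87.        ] [np.float64(79.21898978307739), np.float64(11.555936639628442)] [np.float64(103.18492316770497), np.float64(13.532368196776831)]
22.8 [563.4557484   36.43655148 140.57696601] 103.51909202517729
```

View pics/ptr.png

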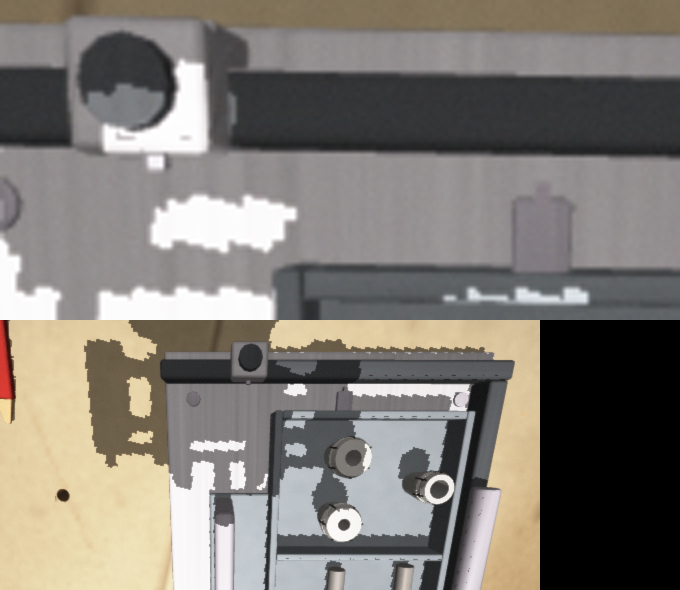

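In the enlarged crops the index pointer tip is at w2 (229,112) and w5 (348,62). The carriage pointer tip is at w2 (325.5,116) and w5 (443,69).

Run:
```python
from h import *
cal=viewer.get_calibration("wrist");th=np.radians(13.4);X=np.array([np.cos(th),np.sin(th),0]);Y=np.array([-X[1],X[0],0])
for n,a,b in(("w2",(229,112),(325.5,116)),("w5",(348,62),(443,69))):
    E=np.load(n+".npz")["E"];i=ray(cal,a,40,E);c=ray(cal,b,40,E);print(n,i,c,"gap x",(c-i)@X,"y",(c-i)@Y)
print(delta((564.1,37.5,61)))
```

```text
w2 [551.82621774 152.30783856  40.        ] [613.9706136  165.60135655  40.        ] gap x 63.53331417709514 y -1.4702198238036817
w5 [552.01740804 153.77087432  40.        ] [612.23341702 163.99151593  40.        ] gap x 60.94529328738224 y -4.012540214861278
[ 1.3  0.  79.7]
```

Call:
{"api": "servo_tool", "payload": {"steps": "0.001 0 0.02 0 0 0 0.04;0 0 0.02 0 0 0 0.04;0 0 0.02 0 0 0 0.04;0 0 0.013 0 0 0 0.04;0 0 0.006 0 0 0 0.04;0 0 0 0 0 0 0.04;0 0 0 0 0 0 0.005;0 0 0 0 0 0 0.005;0 0 0 0 0 0 0.005;0 0 0 0 0 0 0.005;0 0 0 0 0 0 0.005;0 0 0 0 0 0 0.005", "force": 55}}

```text
time_s: 24.05
ee_pos: [564.8, 37.5, 62.6]
ee_rot: [1.945, 2.465, 0.002]
force: [2.6, 0.0, 3.0]
width: 11.2
gripper_force: 55.0
```

Call:
{"api": "servo_tool", "payload": {"steps": "0 -0.004 0 0 0 0 0.005;0 -0.006 0 0 0 0 0.005;0 -0.006 0 0 0 0 0.005;0 -0.006 0 0 0 0 0.005;0 -0.006 0 0 0 0 0.005;0 -0.006 0 0 0 0 0.005;0 -0.006 0 0 0 0 0.005;0 -0.006 0 0 0 0 0.005;0 -0.006 0 0 0 0 0.005;0 -0.004 0 0 0 0 0.005;0 0 0 0 0 0 0.005;0 0 0 0 0 0 0.005"}}

```text
time_s: 25.25
ee_pos: [511.9, 24.9, 62.6]
ee_rot: [1.944, 2.464, 0.006]
force: [7.6, 0.9, -1.8]
width: 11.4
gripper_force: 55.0
```

Run:
```python
from h import *
cal,E,p,d,o=look("w6");np.savez("w6",E=E,d=d)
th=np.radians(13.4);X=np.array([np.cos(th),np.sin(th),0])
print(o["time_s"],o["ee_pos"],o["force"],o["width"],psi(o),"moved",(o["ee_pos"]-[564.8,37.5,62.6])@-X)
a=proj(cal,(551.9,153.0,40),E).astype(int);print(a)
x0=max(0,min(540,a[0]-50));y0=max(0,a[1]-40)
c=cv2.resize(p[y0:y0+80,x0:x0+100,::-1],(700,560),interpolation=cv2.INTER_CUBIC);cv2.imwrite("pics/ptr2.png",c);print(x0,y0)
q,_=viewer.snapshot("top");cv2.imwrite("pics/top1.png",q[:,:,::-1])
```

```text
25.25 [511.94758773  24.86805512  62.60760723] [ 7.63754268  0.93520701 -1.76321288] 11.35728887250135 103.45789758860799 moved 54.3409785014993
[476  39]
426 0
```

View pics/ptr2.png

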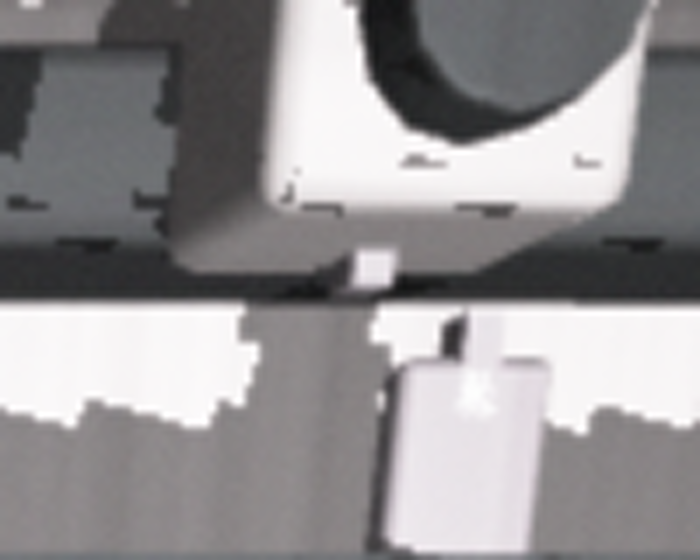

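The pointer tips in the wrist picture are at index (479.1,40.7) and carriage (495.3,45).

Run:
```python
from h import *
cal=viewer.get_calibration("wrist");th=np.radians(13.45);X=np.array([np.cos(th),np.sin(th),0])
E=np.load("w6.npz")["E"];i=ray(cal,(479.1,40.7),40,E);c=ray(cal,(495.3,45),40,E);print(i,c,(c-i)@X)
```

```text
[553.11063966 152.97517062  40.        ] [560.76201636 153.02669818  40.        ] 7.453509593933446
```

Call:
{"api": "servo_tool", "payload": {"steps": "0 -0.003 0 0 0 0 0.005;0 -0.003 0 0 0 0 0.005;0 -0.0015 0 0 0 0 0.005;0 0 0 0 0 0 0.005;0 0 0 0 0 0 0.005;0 0 0 0 0 0 0.005;0 0 0 0 0 0 0.005;0 0 0 0 0 0 0.005"}}

```text
time_s: 26.15
ee_pos: [505.1, 23.3, 62.6]
ee_rot: [1.944, 2.464, 0.007]
force: [8.9, 0.1, -1.8]
width: 11.1
gripper_force: 55.0
```

Run:
```python
from h import *
cal,E,p,d,o=look("w7");np.savez("w7",E=E,d=d)
print(o["time_s"],o["ee_pos"],o["force"],o["width"],o["qd"].round(4))
a=proj(cal,(553.1,153.0,40),E).astype(int)
x0=max(0,min(540,a[0]-50));y0=max(0,a[1]-40);print(x0,y0)
c=np.zeros((560,800,3),np.uint8)
c[:320,:400]=cv2.resize(p[y0:y0+80,x0:x0+100,::-1],(400,320),interpolation=cv2.INTER_CUBIC)
q,_=viewer.snapshot("top");c[:320,400:]=cv2.resize(q[150:278,190:350,::-1],(400,320))
c[320:,:320]=cv2.resize(p[:,:,::-1],(320,240));cv2.imwrite("pics/fin.png",c)
```

```text
26.15 [505.05609559  23.25521944  62.59765129] [ 8.86896908  0.07076112 -1.76853111] 11.118594833559923 [ 0.0001 -0.001   0.0006  0.0001  0.0009 -0.0002 -0.0009]
444 0
```

View pics/fin.png

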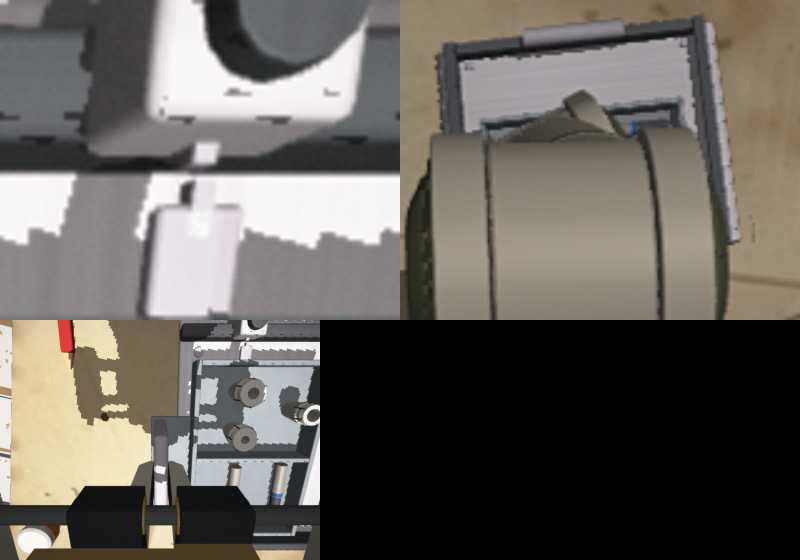

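The pointer tips line up at crop (205,163) and (205,175). Three collets and both bits are in their bays, and the grip is steady, so I'm handing in.

```bash
python3 -c "
from rig import robot
print(robot.job_done())"
```

```text
the job is handed in; nothing more can be done
None
```

I handed the job in at about 26 s: both loose collets are in the left bay, the loose bit is in the right bay, and the arm is still gripping the bar with the carriage pulled out about 61 mm and the pointers level by eye in the last wrist picture.

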